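# Weigh the round tube carrier

## Task

Take the round tube carrier by its black grip, lift it up off its hook on the drip stand, and stand it upright in the middle of the round pan of the laboratory balance. Set it down gently rather than dropping it, and leave the square carrier hanging on its hook.

Things in the scene. Friction and masses are not known exactly. Their poses are not given: they have to be found in the camera images.
- round_carrier_grip (a point): Centre of the ROUND carrier's upright black grip (22 mm dia, 56 tall). Loop below: cross-bar 58 mm along y, 12 wide, 6 thick, underside 34 below this point; window under it 48 wide, 56 high, down to four green caps. White round body, 66 dia, 48 high, flat foot 152 below this point. About 0.25 kg. z up, y along the bar. Hangs with bar on hook.
- square_carrier_grip (a point): Centre of the grip of the SQUARE carrier, which stays on its hook: the same grip, loop and tubes over a white square body 60 x 60 x 48 mm. The two may hang either way round.
- stand: Fixed steel stand, left or right; origin on the bench, midway under the hook seats. Base 160 (x) x 270 x 12 mm; rail along y at x = +50. Flat hooks at y = +75, -75, 14 wide, 8 thick, seat 190 mm up, pointing to -x (to the robot, give or take yaw), lip 12 high at x = -20 to -26. Take off: lift 12 to 48 mm (best 30), draw 65 mm or more to -x. Only carriers rise above the lips.
- pan (a point): Centre of the top face of the balance's round steel pan, 130 mm dia, 66 mm above the bench, level, rigid. White balance body 240 x 190 mm, fixed, its top 15 mm below the pan's top; display on its -x side. It stands on the other side of the bench from the stand.

How it is judged:
By the outcome, as a careful person would: the job done as asked, in the order asked, and still so for the second after the job is handed in, with the robot touching nothing.
It also fails if it takes over 48 s, if anything falls off the work surface, if the arm or the gripper's body presses on something with over 40 N, if the wrist force passes 120 N, or if a joint passes its speed limit or range.

## Robot

A 6-joint arm with a two-finger parallel gripper is mounted at the origin on the work surface. World frame = base frame: x ahead of the robot, y to its left, z up, the work surface at z = 0. Lengths are in m, angles in rad, forces in N, time in s.
With the tool pointing down it reaches from about 0.35 to 0.925 m from the base axis. Payload 6.4 kg.
Tool frame: the origin (TCP) lies where the fingers leave the gripper's body, on its centre line; the fingertips stand 73 mm ahead of it and the grasp point (between the pads) lies 54 mm ahead of it; z points along the fingers, x is the direction in which the jaws open and shut, and the axes are right-handed (so a half turn about z gives the same grasp; the last joint's range is limited). The gripper opens to 85 mm and grips with 20 to 120 N. Pads are 22 mm wide; open, the fingers measure 114 mm over their backs; the gripper's body (76 mm by 85 mm) begins 54 mm behind the grasp point. The pads swing forward as they close: fully open they stand 13 mm farther back than shut.
Start: joints at [-1.364, 0.245, 1.558, -0, 1.339, -0.174], TCP at [0.242, -0.603, 0.304] pointing down, gripper open.
Joint ranges: [-3.13, 3.13], [-1.02, 2.26], [0.13, 2.54], [-0.95, 4.09], [0.21, 2.88], [-2.74, 2.74]. Speed limits (rad/s): [2.57, 2.57, 3.14, 3.14, 3.14, 3.14].

## Interface

Orientations are given as [roll, pitch, yaw] about the fixed x, y, z axes, in that order (R = Rz(yaw) Ry(pitch) Rx(roll)).
In Python, from station import read_state, read_camera, camera_model, bot, regions_of gives the robot as it stands.
- The arm moves only by the shell command python3 -m inch 'ROWS'. ROWS is JSON, one flat list of numbers, 7 for each row, row after row: the shift along the tool's x, y, z normalised to -1 to 1, where 1 is 0.3 m, then the turn, a rotation vector about the tool's x, y, z normalised to -1 to 1, where 1 is 8 degrees, then the opening, from -1 (shut) to 1 (fully open). In form: [x, y, z, rx, ry, rz, hand, x, y, z, rx, ry, rz, hand, ...]. A call has exactly 8 rows; each row shifts and turns the commanded pose from where the row before left it, along the tool's axes as they then stand; what a row does not reach is not made up. A row lasts 1/8 s, in which the tool goes at most 62.5 mm and 10.7 degrees, less where a joint would pass 70% of its speed; a pose out of reach is approached as far as the arm can. A call with a number of a shift or a turn outside -1 to 1 is refused whole. A call with a gripper value outside its range is refused whole. The fingers move at their own pace and stop on an object; the grip force is fixed at half the most. Time passes only in rows, so rows that do not move let the fingers close, or fill a call up. It gives the time, the measured TCP pose, the force and the opening at its end, in the units of the state.
- read_state(): the state, without advancing time (a new reading comes with each control period).
- read_camera(name): name is "scene" or "top" or "wrist"; returns the picture (480x640x3 uint8, red, green, blue); there is no depth.
- camera_model(name): a dict with "camera_matrix" (3x3 intrinsics, pixels), "D" ([k1, k2, p1, p2, k3] as OpenCV has them; the pictures are not rectified), "R" (3x3) and "t" (3): a world point X has camera coordinates R X + t. Camera axes: x right, y down, z forward; pixel columns grow to the right and rows downward; lengths in m; the calibration is good to about 2 mm. A picture is of the moment at which its call begins: read the wrist's pose just before it. camera_model takes no time and is no camera call; for the wrist camera it gives the pose at the moment of the call.
- bot.close_job(): hands the job in, once; it reports no verdict.
Trained networks look in the newest picture that a camera, given by its name, has taken for a name from the list of things; names that differ only in an ending like _2 or _b are one class to them, and where a whole thing is asked for, a point or a joint stands for the part that bears it (a point fixed in the world has none). Each returns a list of dicts, best first, with "score" (0 to 1); they miss things now and then, are a little off and sometimes report something else, mostly with a low value. They report only what shows in the picture. A call takes as long as a camera call.
- regions_of(query, camera): "mask" (480x640 bool, what is visible of it) and "point" ([column, row] in pixels, amid what is visible of it).
The state is a dict: "time_s": time; "q": joint angles; "qd": joint speeds; "joint_torque": joint torques, N m; "tcp_pos": TCP position; "eef_rot": TCP orientation; "wrist_force": force on the tool from outside, world axes, zero at the start; "torque": the same for the moment, N m; "finger_gap": finger opening in m.
Only numpy, scipy, OpenCV 4.12 (cv2) and the standard library are available. Lean on these libraries where they do the work, as an engineer would, in place of code of your own. Each camera call takes 0.05 s, during which the arm holds its last target.

## Working session

There is one attempt and no reset: what is moved stays moved. The work goes in short steps, Python scripts to look and compute and a shell command to move; the robot and the scene stay as the last step left them, time stands still between calls to the robot, and variables do not carry over. Pictures are saved under pics/ and viewed, and the job is handed in when it is done.

```bash
ls; mkdir -p pics; python3 - <<'E'
from station import *
import cv2
print(read_state())
for n in ["scene","top","wrist"]:
    im=read_camera(n); cv2.imwrite(f"pics/a_{n}.png",im[:,:,::-1])
    for q in ["round_carrier_grip","square_carrier_grip","stand","pan"]:
        try:
            r=regions_of(q,n)
            print(n,q,[(round(d["score"],2),d["point"],int(d["mask"].sum())) for d in r[:3]])
        except Exception as e: print(n,q,e)
E
```

```text
pics
{'time_s': 0.0, 'q': array([-1.36412084e+00,  2.45824391e-01,  1.55905410e+00, -3.12496453e-05,
        1.33872830e+00, -1.74120244e-01]), 'qd': array([-0.00140721,  0.00111689, -0.00057692, -0.00038038,  0.0007633 ,
        0.00158405]), 'joint_torque': array([ 3.00984801e-03, -4.29508209e+01, -3.26126826e+01, -1.24006235e-05,
        5.32843173e-03, -3.99639447e-06]), 'tcp_pos': array([ 0.24147503, -0.60300792,  0.30275204]), 'eef_rot': array([-3.14127366e+00,  1.98895564e-03, -1.18999306e+00]), 'wrist_force': array([ 0.7612388 ,  0.35206389, -0.24830104]), 'torque': array([ 0.02017194,  0.02934713, -0.02057268]), 'finger_gap': 0.08534884020388278}
scene round_carrier_grip [(0.2, [382.7, 210.4], 6615)]
scene square_carrier_grip [(0.83, [398.2, 153.0], 1155), (0.16, [355.9, 189.3], 1384)]
scene stand [(0.74, [381.1, 211.0], 6554), (0.45, [397.5, 153.1], 1225)]
scene pan [(0.72, [261.6, 348.1], 13208)]
top round_carrier_grip [(0.75, [234.5, 261.1], 1339)]
top square_carrier_grip [(0.76, [150.0, 247.4], 1616)]
top stand [(0.97, [201.1, 256.5], 10496)]
top pan [(0.84, [430.6, 251.6], 13916)]
wrist round_carrier_grip []
wrist square_carrier_grip []
wrist stand []
wrist pan []
```

View pics/a_scene.png

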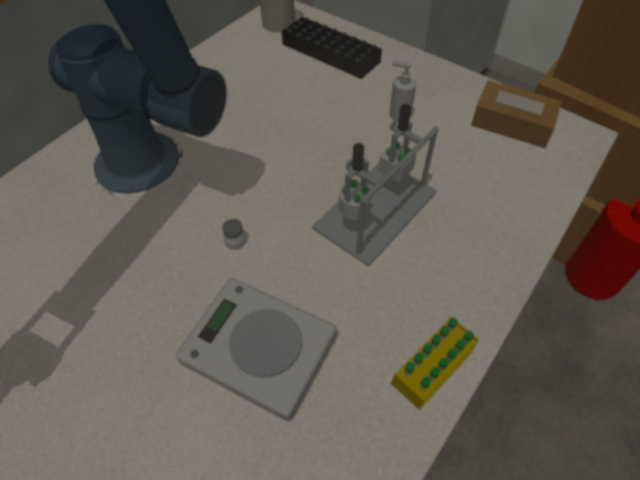

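View pics/a_top.png

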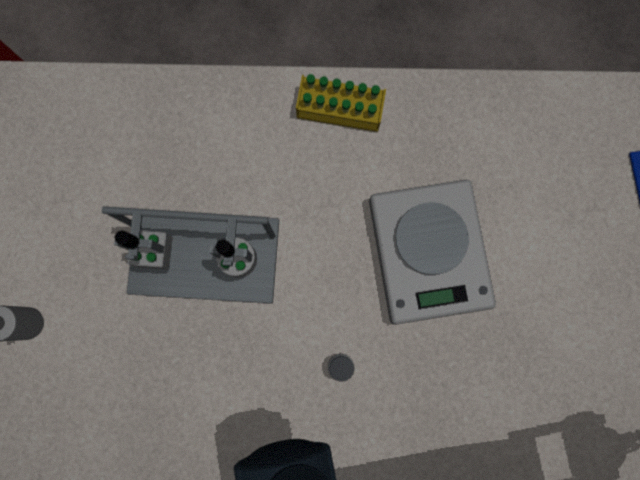

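View pics/a_wrist.png

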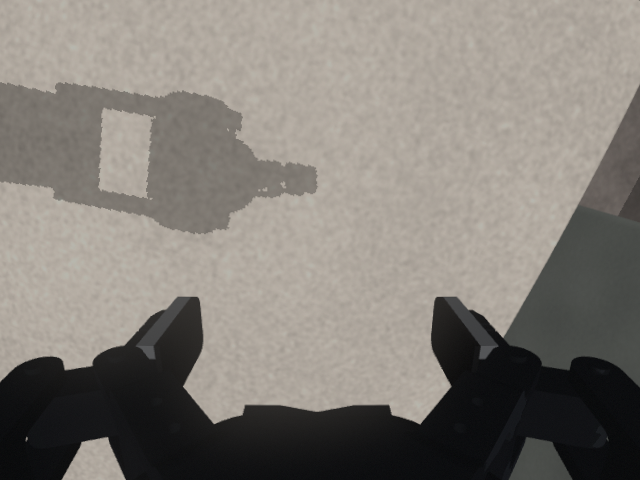

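```bash
python3 - <<'E'
from station import *
import numpy as np
for n in ["scene","top","wrist"]:
    m=camera_model(n); R=np.array(m["R"]);t=np.array(m["t"])
    print(n,np.round(m["camera_matrix"],1).tolist(),m["D"],"C",-R.T@t); print(R.round(3))
E
```

```text
scene [[498.9, 0.0, 322.2], [0.0, 498.9, 233.2], [0.0, 0.0, 1.0]] [-0.07774779  0.          0.          0.          0.        ] C [ 0.90952209 -0.42037611  0.89467633]
[[ 0.799  0.601 -0.006]
 [ 0.482 -0.646 -0.591]
 [-0.359  0.47  -0.806]]
top [[612.1, 0.0, 324.4], [0.0, 612.1, 231.2], [0.0, 0.0, 1.0]] [0.01069959 0.         0.         0.         0.        ] C [0.44654135 0.00674898 1.14246981]
[[ 0.013 -1.     0.006]
 [-0.988 -0.014 -0.151]
 [ 0.151 -0.004 -0.989]]
wrist [[388.0, 0.0, 316.7], [0.0, 388.0, 238.7], [0.0, 0.0, 1.0]] [-0.07406425  0.          0.          0.          0.        ] C [ 0.30282987 -0.5783381   0.37328922]
[[ 0.372 -0.928 -0.   ]
 [-0.896 -0.36   0.26 ]
 [-0.241 -0.097 -0.966]]
```

```bash
python3 - <<'E'
import cv2
a=cv2.imread("pics/a_scene.png")[80:260,300:450]; b=cv2.imread("pics/a_top.png")[190:310,90:290]
cv2.imwrite("pics/b1.png",cv2.convertScaleAbs(cv2.resize(a,(500,600),interpolation=2),alpha=1.7)); cv2.imwrite("pics/b2.png",cv2.convertScaleAbs(cv2.resize(b,(800,480),interpolation=2),alpha=1.7))
E
```

```text
(no output)
```

View pics/b1.png

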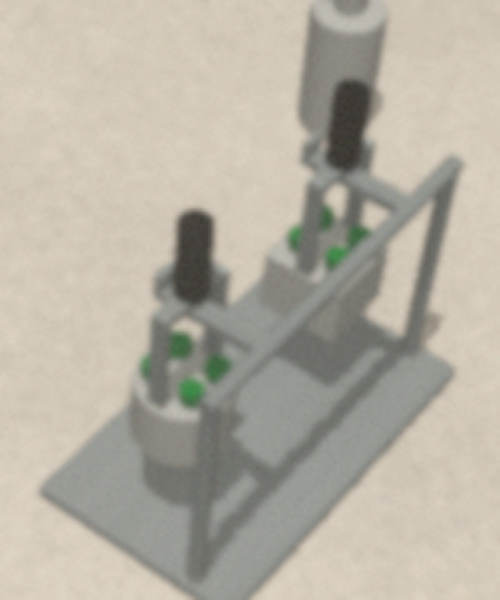

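View pics/b2.png

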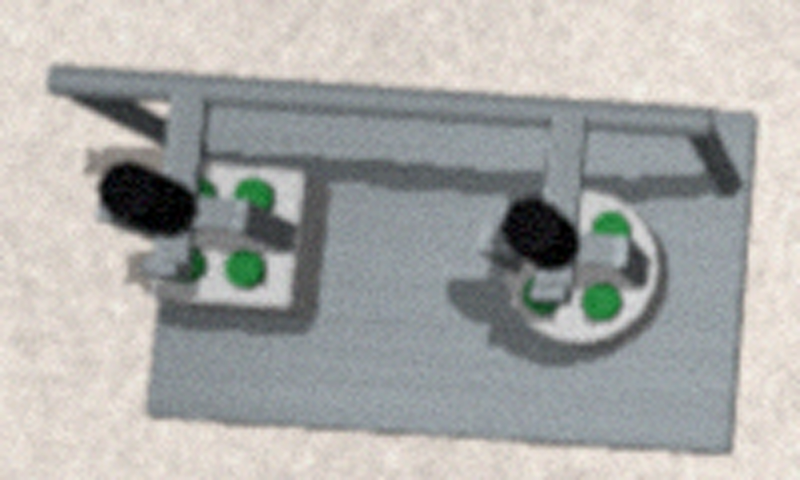

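```bash
cat > h.py <<'E'
import numpy as np, cv2
from station import *
def P(n):
    m=camera_model(n); return [np.array(m[k],float) for k in("camera_matrix","D","R","t")]
def ray(n,uv,M=None):
    K,D,R,t=M or P(n); p=cv2.undistortPoints(np.array([[uv]],float),K,D)[0,0]
    d=R.T@np.array([p[0],p[1],1]); return -R.T@t,d
def atz(n,uv,z,M=None):
    C,d=ray(n,uv,M); return C+d*(z-C[2])/d[2]
def proj(n,X,M=None):
    K,D,R,t=M or P(n); return cv2.projectPoints(np.atleast_2d(np.array(X,float)),cv2.Rodrigues(R)[0],t,K,D)[0][:,0]
def tri(obs):
    A=np.zeros((3,3));b=np.zeros(3)
    for n,uv,M in obs:
        C,d=ray(n,uv,M); d/=np.linalg.norm(d); Q=np.eye(3)-np.outer(d,d); A+=Q;b+=Q@C
    return np.linalg.solve(A,b)
E
python3 - <<'E'
from h import *
print("tri",tri([("scene",(358.2,157.1),None),("top",(225,248),None)]))
print("s@.224",atz("scene",(358.2,157.1),.224),"t",atz("top",(225,248),.224))
print("sq",tri([("scene",(300+348/3.333,80+125/3.333),None),("top",(90+147/4,190+198/4),None)]))
c=[atz("top",p,.012) for p in[(278.8,218.3),(273.3,303),(127.5,293)]]
for x in c: print(x)
print("yaw side",np.degrees(np.arctan2(*( (c[0]-c[1])[[1,0]]))),"yaw front",np.degrees(np.arctan2(-(c[2]-c[1])[0],(c[2]-c[1])[1])))
for z in(.17,.2):
  a=atz("top",(90+50/4,190+78/4),z);b=atz("top",(90+750/4,190+117/4),z);print(a,b,np.degrees(np.arctan2(-(a-b)[0],(a-b)[1])))
im=cv2.imread("pics/a_top.png");
for n in("top","scene"):
  read_camera(n)
  r=regions_of("pan",n)[0]; m=r["mask"].astype(np.uint8)
  cs,_=cv2.findContours(m,0,1); e=max(cs,key=cv2.contourArea); print(n,r["point"],cv2.boundingRect(e))
print("pan t",atz("top",(432,239),.066),"s",atz("scene",(265.5,342),.066))
E
```

```text
tri [0.55879999 0.15260894 0.224601  ]
s@.224 [0.55828105 0.15284657 0.224     ] t [0.55911943 0.15293588 0.224     ]
sq [0.56983282 0.30130628 0.22445152]
[0.64254687 0.0881637  0.012     ]
[0.48477856 0.09434448 0.012     ]
[0.49949455 0.36200828 0.012     ]
yaw side -2.2434891903950627 yaw front -3.146918110598269
[0.62540316 0.36075015 0.17      ] [0.61356893 0.07883963 0.17      ] -2.4037883725280547
[0.6198854  0.34982947 0.2       ] [0.60841625 0.07661568 0.2       ] -2.4037883725280547
top [430.1, 252.9] (369, 179, 127, 146)
scene [260.5, 349.1] (175, 278, 162, 144)
pan t [ 0.59978897 -0.18874183  0.066     ] s [ 0.60402785 -0.19033337  0.066     ]
```

```bash
python3 -m inch '[0,0,-0.1,0,0,1,1, 0,0,-0.1,0,0,1,1, 0,0,-0.1,0,0,1,1, -0.16,-0.06,0,0,0,0,1, -0.16,-0.06,0,0,0,0,1, -0.16,-0.06,0,0,0,0,1, -0.16,-0.06,0,0,0,0,1, -0.16,-0.06,0,0,0,0,1]'
python3 - <<'E'
from h import *
th=np.linspace(0,2*np.pi,60)
for n,c,box in(("top",(.6,-.189),(360,170,140,160)),("scene",(.602,-.1895),(170,270,180,150))):
    im=cv2.imread(f"pics/a_{n}.png"); x,y,w,h=box
    s=4; z=cv2.resize(im[y:y+h,x:x+w],None,fx=s,fy=s,interpolation=2); z=cv2.convertScaleAbs(z,alpha=1.5)
    for p in proj(n,np.c_[c[0]+.065*np.cos(th),c[1]+.065*np.sin(th),0*th+.066]): cv2.circle(z,(int((p[0]-x+.5)*s),int((p[1]-y+.5)*s)),2,(0,0,255),-1)
    cv2.imwrite(f"pics/p_{n}.png",z)
E
```

```text
time_s: 1.95
tcp_pos: [0.3411, -0.3655, 0.394]
eef_rot: [-3.141, -0.0, -1.609]
wrist_force: [0.1, -0.4, -0.4]
finger_gap: 0.0855
```

View pics/p_top.png

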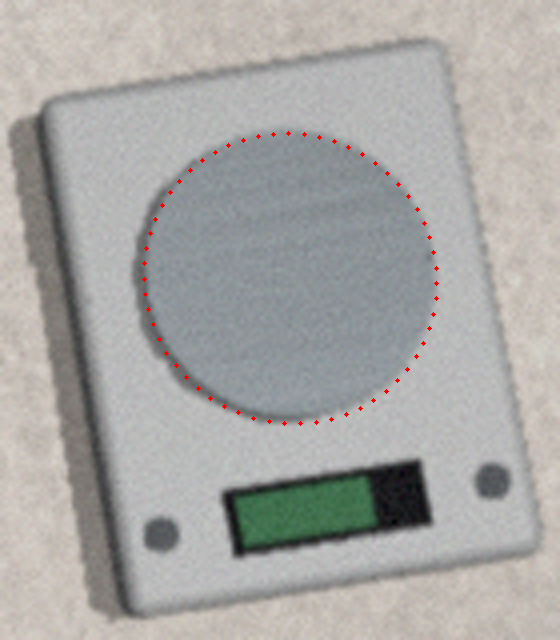

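View pics/p_scene.png

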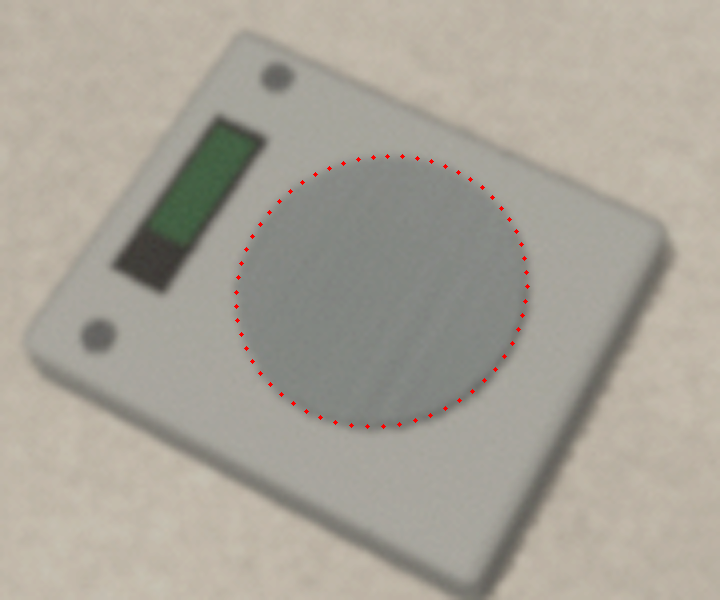

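```bash
python3 -m inch '[-0.17,-0.06,0,0,0,0,1, -0.17,-0.06,0,0,0,0,1, -0.17,-0.06,0,0,0,0,1, -0.17,-0.06,0,0,0,0,1, -0.17,-0.06,0,0,0,0,1, -0.17,-0.06,0,0,0,0,1, -0.17,-0.06,0,0,0,0,1, -0.17,-0.06,0,0,0,0,1]'
```

```text
time_s: 2.95
tcp_pos: [0.5004, 0.037, 0.3942]
eef_rot: [-3.141, -0.0, -1.609]
wrist_force: [0.5, 0.0, 0.1]
finger_gap: 0.0854
```

```bash
python3 -m inch '[-0.13,-0.06,0,0,0,0,1, -0.13,-0.06,0,0,0,0,1, -0.1,-0.04,0,0,0,0,1, -0.034,-0.02,0,0,0,0,1, 0,0,0,0,0,0,1, 0,0,0,0,0,0,1, 0,0,0,0,0,0,1, 0,0,0,0,0,0,1]'
python3 - <<'E'
from h import *
np.save("wm.npy",np.array(P("wrist"),dtype=object),allow_pickle=True)
print(read_state()["tcp_pos"])
cv2.imwrite("pics/c_wrist.png",read_camera("wrist")[:,:,::-1])
for q in("round_carrier_grip",): print([(d["score"],d["point"],d["mask"].sum()) for d in regions_of(q,"wrist")])
print(proj("wrist",[[.559,.153,.252],[.559,.153,.196],[.559,.153,.224]]))
E
```

```text
time_s: 3.95
tcp_pos: [0.5584, 0.1506, 0.3941]
eef_rot: [-3.141, -0.0, -1.61]
wrist_force: [0.0, 0.5, 0.1]
finger_gap: 0.0856
[0.55844675 0.15064142 0.39406982]
[(0.85, [315.0, 221.3], np.int64(4646))]
[[314.1919417  253.34589537]
 [314.7198906  229.96923367]
 [314.48452075 240.38467899]]
```

View pics/c_wrist.png

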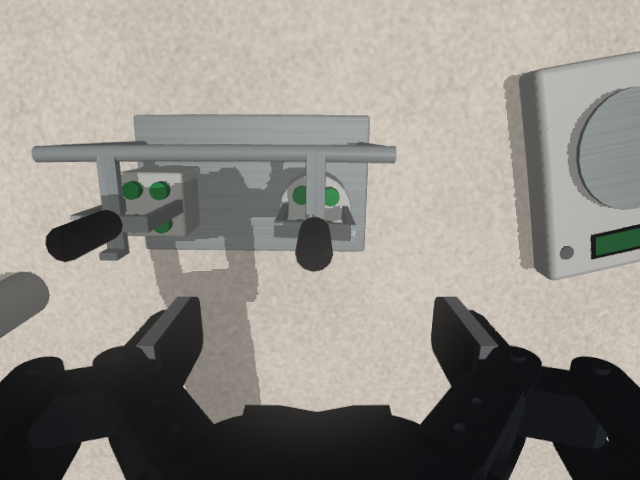

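```bash
python3 -m inch '[-0.008,-0.002,0.06,0,0,0,1, 0,0,0.08,0,0,0,1, 0,0,0.08,0,0,0,1, 0,0,0.07,0,0,0,1, 0,0,0.05,0,0,0,1, 0,0,0.03,0,0,0,1, 0,0,0.01,0,0,0,1, 0,0,0,0,0,0,1]'
python3 - <<'E'
from h import *
cv2.imwrite("pics/d_wrist.png",read_camera("wrist")[:,:,::-1])
cv2.imwrite("pics/d_scene.png",read_camera("scene")[60:300,260:500,::-1])
E
```

```text
time_s: 5.05
tcp_pos: [0.5595, 0.1537, 0.2803]
eef_rot: [-3.141, 0.0, -1.609]
wrist_force: [0.5, -0.0, 0.1]
finger_gap: 0.0851
```

View pics/d_wrist.png

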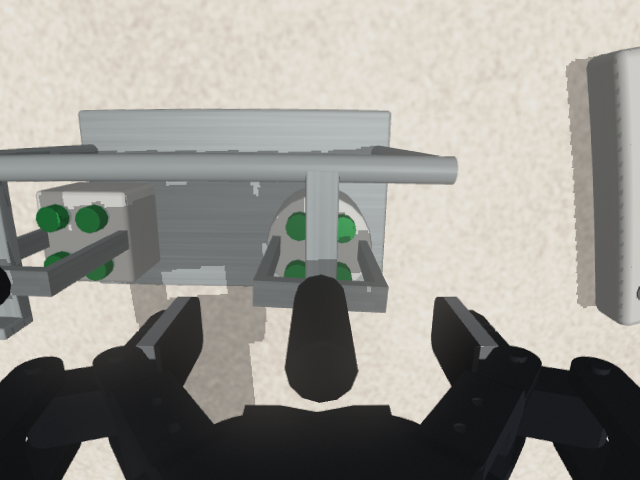

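View pics/d_scene.png

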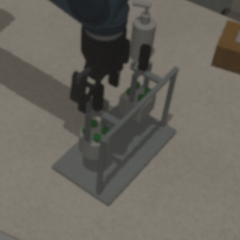

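The grip stands centred between the pads at about column 320, and the fingers are level with it, clear of the square carrier. Closing.

```bash
python3 -m inch '[0,0,0,0,0,0,-1, 0,0,0,0,0,0,-1, 0,0,0,0,0,0,-1, 0,0,0,0,0,0,-1, 0,0,0,0,0,0,-1, 0,0,0,0,0,0,-1, 0,0,0,0,0,0,-1, 0,0,0,0,0,0,-1]'
```

```text
time_s: 6.15
tcp_pos: [0.5594, 0.1535, 0.2802]
eef_rot: [-3.141, -0.0, -1.609]
wrist_force: [-0.5, -2.9, 2.6]
finger_gap: 0.0203
```

```bash
python3 -m inch '[0,0,-0.01,0,0,0,-1, 0,0,-0.015,0,0,0,-1, 0,0,-0.02,0,0,0,-1, 0,0,-0.02,0,0,0,-1, 0,0,-0.02,0,0,0,-1, 0,0,-0.015,0,0,0,-1, 0,0,0,0,0,0,-1, 0,0,0,0,0,0,-1]'
python3 - <<'E'
from h import *
cv2.imwrite("pics/e_wrist.png",read_camera("wrist")[:,:,::-1])
E
```

```text
time_s: 7.15
tcp_pos: [0.5591, 0.1536, 0.3097]
eef_rot: [3.141, -0.0, -1.609]
wrist_force: [-0.5, -0.6, -3.3]
finger_gap: 0.0207
```

View pics/e_wrist.png

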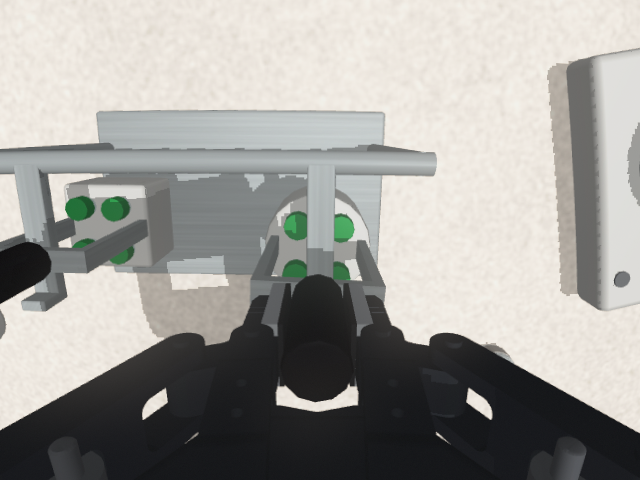

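```bash
python3 -m inch '[0,0.015,0,0,0,0,-1, 0,0.03,0,0,0,0,-1, 0,0.05,0,0,0,0,-1, 0,0.06,0,0,0,0,-1, 0,0.06,0,0,0,0,-1, 0,0.05,0,0,0,0,-1, 0,0.03,0,0,0,0,-1, 0,0.015,0,0,0,0,-1]'
python3 - <<'E'
from h import *
cv2.imwrite("pics/f_scene.png",read_camera("scene")[:,:,::-1])
E
```

```text
time_s: 8.2
tcp_pos: [0.4658, 0.1572, 0.3101]
eef_rot: [-3.141, 0.0, -1.609]
wrist_force: [0.2, 1.1, -2.6]
finger_gap: 0.0209
```

View pics/f_scene.png

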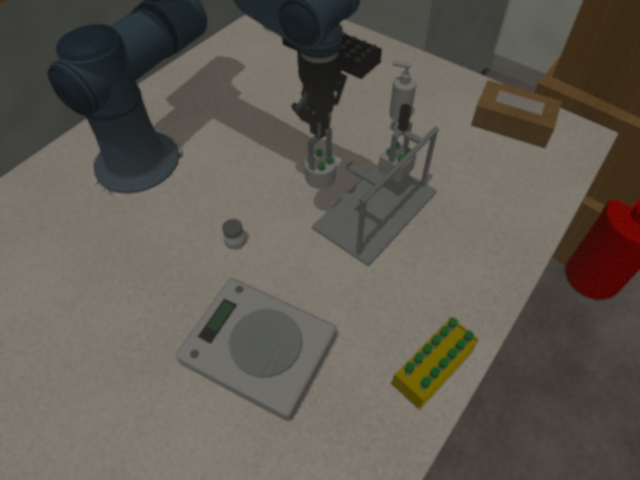

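```bash
python3 -m inch '[0.03,0,-0.02,0,0,0,-1, 0.06,0,-0.02,0,0,0,-1, 0.09,0,-0.02,0,0,0,-1, 0.12,0,-0.02,0,0,0,-1, 0.12,-0.04,0,0,0,0,-1, 0.12,-0.06,0,0,0,0,-1, 0.12,-0.06,0,0,0,0,-1, 0.12,-0.06,0,0,0,0,-1]'
```

```text
time_s: 9.25
tcp_pos: [0.524, -0.0813, 0.3344]
eef_rot: [-3.141, -0.0, -1.61]
wrist_force: [-0.3, -0.3, -3.3]
finger_gap: 0.0204
```

```bash
python3 -m inch '[0.1,-0.07,0,0,0,0,-1, 0.08,-0.06,0,0,0,0,-1, 0.06,-0.05,0,0,0,0,-1, 0.05,-0.04,0,0,0,0,-1, 0.03,-0.03,0,0,0,0,-1, 0.02,-0.015,0,0,0,0,-1, 0.009,-0.005,0,0,0,0,-1, 0,0,0,0,0,0,-1]'
python3 - <<'E'
from h import *
print(read_state()["tcp_pos"])
th=np.linspace(0,2*np.pi,60)
p=read_state()["tcp_pos"]; zf=p[2]-.208
for n,box in(("top",(360,170,140,160)),("scene",(170,230,180,190)),("wrist",(0,0,640,480))):
    im=np.ascontiguousarray(read_camera(n)[:,:,::-1]); x,y,w,h=box
    s=1 if n=="wrist" else 3; z=cv2.resize(im[y:y+h,x:x+w],None,fx=s,fy=s,interpolation=2); z=cv2.convertScaleAbs(z,alpha=1.3)
    for r,zz,col in((.033,zf,(0,0,255)),(.033,zf+.048,(255,0,0)),(.065,None,(0,255,255))):
      c=(.601,-.189,.066) if zz is None else (p[0],p[1],zz)
      for q in proj(n,np.c_[c[0]+r*np.cos(th),c[1]+r*np.sin(th),0*th+c[2]]): cv2.circle(z,(int((q[0]-x+.5)*s),int((q[1]-y+.5)*s)),1,col,-1)
    cv2.imwrite(f"pics/g_{n}.png",z)
E
```

```text
time_s: 10.25
tcp_pos: [0.6002, -0.1867, 0.3339]
eef_rot: [3.141, 0.0, -1.609]
wrist_force: [0.2, -0.9, -3.2]
finger_gap: 0.0208
[ 0.60020267 -0.18670555  0.33388852]
```

View pics/g_top.png

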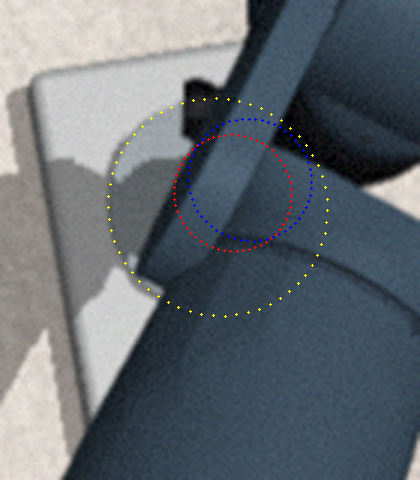

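View pics/g_scene.png

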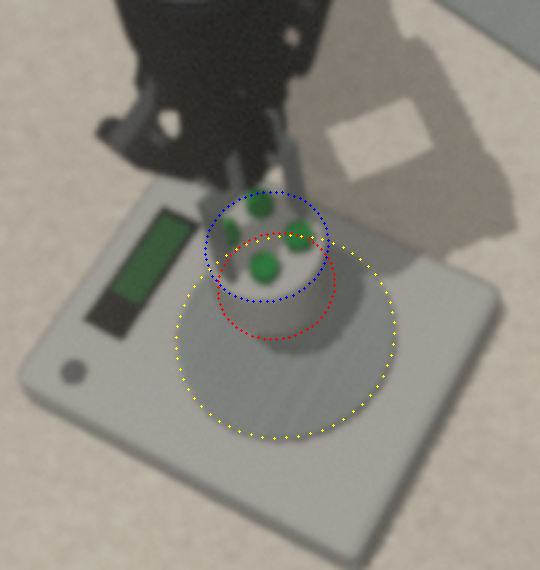

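View pics/g_wrist.png

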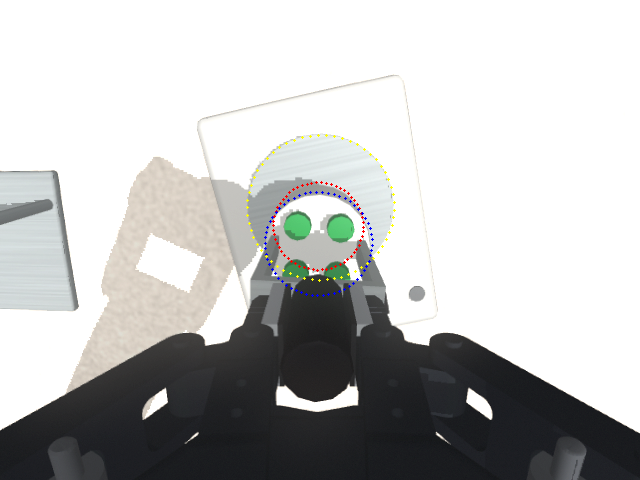

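```bash
python3 -m inch '[0.007,-0.003,0.02,0,0,0,-1, 0,0,0.03,0,0,0,-1, 0,0,0.035,0,0,0,-1, 0,0,0.035,0,0,0,-1, 0,0,0.03,0,0,0,-1, 0,0,0.02,0,0,0,-1, 0,0,0.01,0,0,0,-1, 0,0,0,0,0,0,-1]'
```

```text
time_s: 11.4
tcp_pos: [0.6011, -0.189, 0.2798]
eef_rot: [3.142, 0.0, -1.609]
wrist_force: [0.5, 0.4, -2.4]
finger_gap: 0.0208
```

```bash
python3 -m inch '[0,0,0.003,0,0,0,-1, 0,0,0.003,0,0,0,-1, 0,0,0.002,0,0,0,-1, 0,0,0.002,0,0,0,-1, 0,0,0.002,0,0,0,-1, 0,0,0.002,0,0,0,-1, 0,0,0,0,0,0,-1, 0,0,0,0,0,0,-1]'
```

```text
time_s: 12.4
tcp_pos: [0.6011, -0.1891, 0.2757]
eef_rot: [-3.142, -0.0, -1.609]
wrist_force: [-0.0, 0.3, -3.0]
finger_gap: 0.0209
```

```bash
python3 -m inch '[0,0,0.002,0,0,0,-1, 0,0,0,0,0,0,-1, 0,0,0.002,0,0,0,-1, 0,0,0,0,0,0,-1, 0,0,0.001,0,0,0,-1, 0,0,0,0,0,0,-1, 0,0,0,0,0,0,-1, 0,0,0,0,0,0,-1]'
```

```text
time_s: 13.4
tcp_pos: [0.6012, -0.1891, 0.2744]
eef_rot: [-3.141, -0.0, -1.609]
wrist_force: [-0.4, 0.4, -2.1]
finger_gap: 0.0207
```

```bash
python3 -m inch '[0,0,0.001,0,0,0,-1, 0,0,0.001,0,0,0,-1, 0,0,0.001,0,0,0,-1, 0,0,0,0,0,0,-1, 0,0,0,0,0,0,-1, 0,0,0,0,0,0,-1, 0,0,0,0,0,0,-1, 0,0,0,0,0,0,-1]'
```

```text
time_s: 14.4
tcp_pos: [0.6014, -0.1892, 0.2743]
eef_rot: [-3.141, -0.001, -1.609]
wrist_force: [-2.5, 0.2, 5.2]
finger_gap: 0.0206
```

```bash
python3 -m inch '[0,0,-0.001,0,0,0,-1, 0,0,0,0,0,0,-1, 0,0,0,0,0,0,0, 0,0,0,0,0,0,0, 0,0,0,0,0,0,0, 0,0,0,0,0,0,1, 0,0,0,0,0,0,1, 0,0,0,0,0,0,1]'
python3 - <<'E'
from h import *
cv2.imwrite("pics/h_wrist.png",read_camera("wrist")[:,:,::-1])
E
```

```text
time_s: 15.4
tcp_pos: [0.6011, -0.189, 0.2736]
eef_rot: [-3.142, -0.0, -1.609]
wrist_force: [-0.6, 0.4, 0.5]
finger_gap: 0.0851
```

View pics/h_wrist.png

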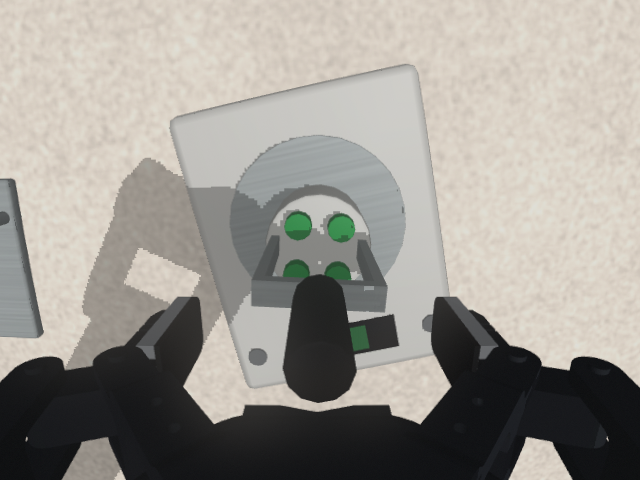

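Released: the carrier is standing upright, with the grip at column 320 between open pads. I'll retreat upward and then back.

```bash
python3 -m inch '[0,0,-0.03,0,0,0,1, 0,0,-0.06,0,0,0,1, 0,0,-0.08,0,0,0,1, 0,0,-0.1,0,0,0,1, 0,0,-0.08,0,0,0,1, 0,0.06,-0.04,0,0,0,1, 0,0.1,0,0,0,0,1, 0,0.15,0,0,0,0,1]' && python3 -m inch '[0,0.15,0,0,0,0,1, 0,0.1,0,0,0,0,1, 0,0.05,0,0,0,0,1, 0,0,0,0,0,0,1, 0,0,0,0,0,0,1, 0,0,0,0,0,0,1, 0,0,0,0,0,0,1, 0,0,0,0,0,0,1]'
python3 - <<'E'
from h import *
th=np.linspace(0,2*np.pi,60)
for n,box in(("top",(90,170,410,160)),("scene",(170,80,270,340))):
    im=np.ascontiguousarray(read_camera(n)[:,:,::-1]); x,y,w,h=box
    s=1.9 if n=="top" else 1.75; z=cv2.resize(im[y:y+h,x:x+w],None,fx=s,fy=s,interpolation=2); z=cv2.convertScaleAbs(z,alpha=1.5)
    for r,zz,col in((.033,.066,(0,0,255)),(.033,.114,(255,0,0)),(.011,.246,(0,255,0)),(.065,.066,(0,255,255))):
      for q in proj(n,np.c_[.601+r*np.cos(th),-.189+r*np.sin(th),0*th+zz]): cv2.circle(z,(int((q[0]-x+.5)*s),int((q[1]-y+.5)*s)),0,col,-1)
    cv2.imwrite(f"pics/i_{n}.png",z)
E
```

```text
time_s: 16.45
tcp_pos: [0.5078, -0.1856, 0.3926]
eef_rot: [-3.139, -0.001, -1.608]
wrist_force: [0.5, 0.5, 0.2]
finger_gap: 0.0849
time_s: 17.45
tcp_pos: [0.4185, -0.182, 0.3905]
eef_rot: [3.141, 0.0, -1.609]
wrist_force: [-0.0, 1.4, -0.4]
finger_gap: 0.0854
```

View pics/i_top.png

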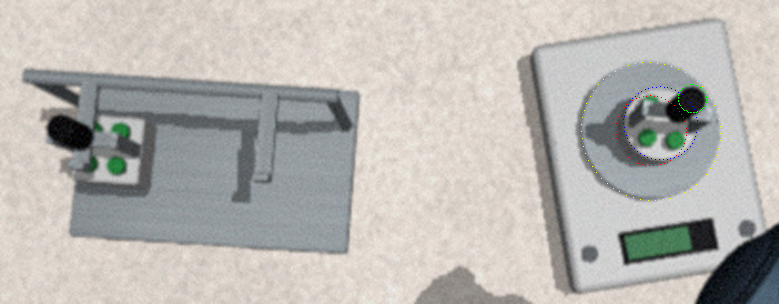

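View pics/i_scene.png

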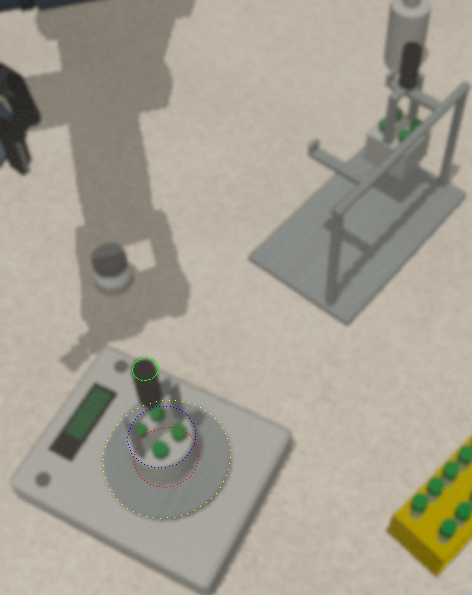

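The round carrier stands upright and centred: the body and the top of the grip both match the predicted circles in the two views. The square carrier still hangs on its hook. Handing in.

```bash
python3 - <<'E'
from station import bot
print(bot.close_job())
E
```

```text
the job is handed in; nothing more can be done
None
```

The round tube carrier is standing upright in the middle of the balance pan, and the job is handed in. I gripped it by its black grip, lifted it 30 mm and drew it about 93 mm off the hook. I then lowered it onto the pan in steps of 1 mm or less (about 8 N on the pan at contact), released it and moved the arm clear.

**Last checks:** in the top and scene pictures, the carrier's body and the top of its grip lie on the outlines predicted for the pan centre, to within a few millimetres. The square carrier still hangs on its hook, the gripper is open and touching nothing, and about 17.5 s were used. No check failed or disagreed.

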